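# Load the kit tray for the next quartz helix

### The arm

A 6-joint arm with a two-finger parallel gripper is mounted at the origin on the work surface. World frame = base frame: x ahead of the robot, y to its left, z up, the work surface at z = 0. Lengths are in m, angles in degrees, forces in N, time in s.
With the tool pointing down it reaches from about 0.4 to 0.825 m from the base axis. Payload 7 kg.
Tool frame: the origin (TCP) lies between the finger pads; the fingertips stand 14 mm ahead of it and the grasp point (between the pads) lies 5 mm behind it; z points along the fingers, y is the line along which they close (so a half turn about z gives the same grasp; the last joint's range is limited). The gripper opens to 88 mm and grips with 3 to 60 N. Pads are 19 mm wide; open, the fingers measure 130 mm over their backs; the gripper's body (78 mm by 193 mm) begins 47 mm behind the grasp point.
Start: joints at [92.653, 20.546, 0.682, 0, -70.136, -16.507], TCP at [0.162, 0.655, 0.241] pointing down, gripper open.
Joint ranges: [-176.03, 176.03], [-82.01, 121.73], [-58.28, 71.71], [-173.87, 95.51], [-174.79, -0.11], [-173.66, 173.66]. Speed limits (degrees/s): [136.94, 136.94, 172.46, 180, 180, 180].

### API

Orientations are given as [roll, pitch, yaw] about the fixed x, y, z axes, in that order (R = Rz(yaw) Ry(pitch) Rx(roll)).
In Python, from plant import status, cams, job gives the robot as it stands. The module is installed in compiled form; this text tells all that it offers.
- The arm moves only by the tool step_arm, never from a script. Its arguments are lists of equal length, an entry for each row: "xyz": the shift along the tool's x, y, z each as a share of 20 cm, from -1 to 1, a list of three; "yaw": the turn about the tool's z as a share of 360 degrees, from -1 to 1; "claw": the closure, from -1 (fully open) to 1 (shut). A call has 1 to 20 rows; each row is the pose to reach, as a shift and turn from the pose commanded when the call began, along the tool's axes at that moment, turning the shorter way round; what a row does not reach only later rows make up. A row lasts 1/12 s, in which the tool goes at most 41.7 mm and 7.16 degrees, less where a joint would pass 70% of its speed; a pose out of reach is approached as far as the arm can. A call with a number of a shift or a turn outside -1 to 1 is refused whole. A call with a gripper value outside its range is refused whole. The fingers move at their own pace and stop on an object; "grip_force" is the grip in N (left out, the last holds). Time passes only in rows, so rows that repeat a pose let the fingers close. It gives the time, the measured TCP pose, the force, the opening and the grip force at its end, in the units of the state.
- status.get_state(): the state, without advancing time (a new reading comes with each control period).
- cams.capture(name): name is "side" or "top" or "wrist"; returns (picture, depth): 420x560x3 uint8, blue, green, red; 420x560 float32, m along the optical axis (not along the pixel's ray), 0 where there is no reading.
- cams.calibration(name): a dict with "mtx" (3x3 intrinsics, pixels), "camera_from_world" (4x4, takes a point from world to camera coordinates); the wrist camera has in their place "T_tool_cam" (4x4, takes a point from camera to tool coordinates, whose origin is the TCP and whose axes are the flange's). Camera axes: x right, y down, z forward; pixel columns grow to the right and rows downward; lengths in m; the calibration is good to about 2 mm. A picture is of the moment at which its call begins: read the wrist's pose just before it. calibration takes no time and is no camera call.
- job.close_job(): hands the job in; it is judged then, once.
The state is a dict: "time_s": time; "joints": joint angles; "qd": joint speeds; "joint_torque": joint torques, N m; "tcp_pos": TCP position; "eef_rot": TCP orientation; "contact_force": force on the tool from outside, world axes, zero at the start; "moment": the same for the moment, N m; "gripper_width": finger opening in m; "gripper_force": force on a finger pad.
Only numpy, scipy, OpenCV 4.12 (cv2) and the standard library are available. Lean on these libraries where they do the work, as an engineer would, in place of code of your own. Each camera call takes 0.05 s, during which the arm holds its last target. There are 200 camera calls.

### The job

Load the kit tray for the next quartz helix: seat the large bare oxygen ball and the small bare one each in the cork ring of its size, lay the rod gauge in its V rests, and stand the cup of pegs upright on its cork disc. The ball that already has pegs in it and the plain black pillar do not belong in the tray: leave them where they lie. Set the glass and the porcelain down gently, do not let them drop, and keep the cup upright all the way.

Things in the scene. Friction and masses are not known exactly. Their poses are not given: they have to be found in the camera images.
- ball_large_mid (a point): Centre of the large oxygen ball: a bare ball of dark red glass, 44 mm in diameter, 0.11 kg, with two small drilled holes and a small flat steel foot (14 mm across) on which it stands on the counter, its centre 22.5 mm up. No pegs in it. z points up.
- ball_small_mid (a point): Centre of the small oxygen ball: like the large one but 32 mm in diameter, 0.045 kg, foot 10 mm across, centre 16.5 mm above the counter. No pegs in it.
- rod_gauge_mid (a point): Centre of the rod gauge: a black anodised plug gauge lying on the counter, 112 mm long along its x. Its square grip is 16 x 16 mm and 56 mm long (to +-28 mm along x); beyond it a thin round plug stands out 28 mm at each end (10 mm thick at +x, 9 mm at -x). Centre 8 mm above the counter; 0.045 kg. Grip it across y at the middle.
- peg_cup_mid (a point): Centre (19 mm above its foot) of the squat white porcelain cup, packed tight with blue pegs that do not come out: 54 mm across from 14 mm up to its rim at 38 mm, foot 38 mm across, pegs up to 55 mm above the foot; 0.16 kg. z points up. Grip it by its outside, from above.
- seat_large: Insert plate of the kit tray with the larger cork ring, the seat of the large ball. The ring is 40 mm across outside, its hole 30 mm, its top 15 mm above this origin, which is on the ring's axis at the underside of the plate. z up. A 44 mm ball seated in the ring has its centre 31 mm above this origin. The four plates, in any order, stand 100 mm apart in a row along y.
- seat_small: Insert plate of the kit tray with the smaller cork ring, the seat of the small ball: ring 31 mm across outside, hole 22 mm, top 15 mm above this origin (underside of the plate, on the ring's axis). A 32 mm ball seated in it has its centre 26.5 mm above this origin.
- coaster: Insert plate of the kit tray with a flat cork disc, 49 mm across, its top 11 mm above this origin (underside of the plate, at the disc's centre): the place of the peg cup, whose centre is then 30 mm above this origin. Each plate is 110 (x) x 96 (y) x 3 mm and fixed in the fixed aluminium tray, 124 x 412 mm, whose rim is 10 mm above the counter; underside of the plates 4 mm above the counter.
- gauge_rest: Insert plate of the kit tray with two white V rests for the thin ends of the rod gauge. The rests are 8 mm thick, centred 42 mm to either side of this origin along x, open upward, 34 mm wide (y), tops 30 mm above this origin (underside of the plate, midway between the rests). The gauge lies in them along x, either way round, with its axis 21.5 mm above this origin and its square grip between the rests.
- ball_pegged_mid (a point): Centre of an oxygen ball that does not belong in the tray: red glass, 44 mm, like the large ball, but with two blue pegs (6 mm thick) already fitted, sticking out about 20 mm on either side of it, up at a slant, to 43 mm from its axis. Centre 22.5 mm above the counter; the pegs point along its x and -x.
- pillar_mid (a point): Centre of a plain black pillar that does not belong in the tray: a square bar 16 x 16 mm, 104 mm long along its x, of the same thickness all along, without thin ends. Lies on the counter, centre 8 mm up. (Not listed, fixed, outside the work area: turntable with the finished model, 0.5 m to the right; rod box, 0.5 m to the left; glue jar and screwdriver past the tray ends.)

How it is judged (in metres and radians):
At the end, for the whole second after the job is handed in: Balls in their own cork rings (6 mm sideways, 3 mm in height); cup on its disc (12 mm), upright within 7 degrees; gauge in both V rests (14 mm lengthwise, 5 mm sideways, 4 mm in height, 7 degrees); these four at rest; pegged ball and plain pillar within 20 mm of where they lay (horizontal distance between ball_large_mid and seat_large below 0.006 m and z of ball_large_mid in the frame of seat_large between 0.0281 and 0.0341 m and linear speed of each of ball_large, ball_small, peg_cup, rod_gauge below 0.02 m/s and angular speed of each of ball_large, ball_small, peg_cup, rod_gauge below 0.3 rad/s and horizontal distance between ball_small_mid and seat_small below 0.006 m and z of ball_small_mid in the frame of seat_small between 0.0236 and 0.0296 m and horizontal distance between peg_cup_mid and coaster below 0.012 m and z of peg_cup_mid in the frame of coaster between 0.027 and 0.033 m and angle between peg_cup_mid's own z axis and vertical below 0.12 rad and x of rod_gauge_mid in the frame of gauge_rest between -0.014 and 0.014 m and y of rod_gauge_mid in the frame of gauge_rest between -0.005 and 0.005 m and z of rod_gauge_mid in the frame of gauge_rest between 0.0175 and 0.0255 m and angle between the x axis of gauge_rest and the x axis of rod_gauge_mid, either way round below 0.12 rad and distance of each of ball_pegged_mid, pillar_mid from where it was at the start of the episode below 0.02 m); the robot touches nothing.
It fails at once if a bare ball or the cup is dropped from more than about 30 mm, or flung ((contact force between the fingers and ball_large below 0.05 N and linear speed of ball_large above 0.75 m/s) or (contact force between the fingers and ball_small below 0.05 N and linear speed of ball_small above 0.75 m/s) or (contact force between the fingers and peg_cup below 0.05 N and linear speed of peg_cup above 0.75 m/s)).
It fails at once if the cup of pegs is tipped by more than 35 degrees (angle between peg_cup_mid's own z axis and vertical above 0.61 rad).
It fails at once if the ball with pegs is shifted by more than 20 mm (distance of ball_pegged_mid from where it was at the start of the episode above 0.02 m).
It fails at once if the plain pillar is shifted by more than 20 mm (distance of pillar_mid from where it was at the start of the episode above 0.02 m).
It also fails if it takes over 104 s, if anything falls off the work surface, if the arm or the gripper's body presses on something with over 40 N, if the wrist force passes 120 N, or if a joint passes its speed limit or range.

## Working session

There is one attempt and no reset: what is moved stays moved. The work goes in short steps, Python scripts to look and compute and a tool call to move; the robot and the scene stay as the last step left them, time stands still between calls to the robot, and variables do not carry over. Pictures are saved under pics/ and viewed, at most 14 in all, crops included, and the job is handed in when it is done.

Besides the shell and the picture viewer there is one more tool, called after "Emit:" by a JSON object that holds its "method" and its "body", one argument or row to a line. step_arm: Moves the arm, as the interface text tells. Shift numbers are shares of 20 cm and turn numbers shares of 360 degrees, none past 1 either way. Its arguments: {"type":"object","properties":{"xyz":{"type":"array"},"yaw":{"type":"array"},"claw":{"type":"array"},"grip_force":{"type":"number"}},"required":["xyz","yaw","claw"]}

```bash
mkdir -p pics
cat > h.py <<'E'
import numpy as np, cv2
from plant import status, cams, job
from scipy.spatial.transform import Rotation as R
def T_tool():
    s=status.get_state(); T=np.eye(4)
    T[:3,:3]=R.from_euler('xyz',s['eef_rot'],degrees=True).as_matrix(); T[:3,3]=s['tcp_pos']; return T
def grab(n,f=None):
    c=cams.calibration(n)
    W=T_tool()@c['T_tool_cam'] if n=='wrist' else np.linalg.inv(c['camera_from_world'])
    p,d=cams.capture(n)
    if f: cv2.imwrite('pics/%s.png'%f,p)
    np.savez('%s.npz'%(f or n),p=p,d=d,W=W,K=c['mtx'])
    return p,d,W,c['mtx']
def load(f):
    z=np.load(f+'.npz'); return z['p'],z['d'],z['W'],z['K']
def cloud(d,W,K):
    v,u=np.mgrid[:d.shape[0],:d.shape[1]]
    P=np.stack([(u-K[0,2])/K[0,0]*d,(v-K[1,2])/K[1,1]*d,d],-1)
    return P@W[:3,:3].T+W[:3,3]
def ray(u,v,z,W,K):
    r=W[:3,:3]@np.array([(u-K[0,2])/K[0,0],(v-K[1,2])/K[1,1],1]); o=W[:3,3]
    return o+r*(z-o[2])/r[2]
E
python3 - <<'E'
from h import *
print(status.get_state())
for n in('top','side'):
    p,d,W,K=grab(n,n+'0'); print(n,W.round(3),K.round(1))
E
```

```text
{'time_s': 0.0, 'joints': array([ 9.26542319e+01,  2.05914632e+01,  6.35513632e-01, -2.00901956e-02,
       -7.01357907e+01, -1.65088486e+01]), 'qd': array([ 0.01816358, -0.09744854, -0.01861675, -0.03965534, -0.05874128,
        0.00655998]), 'joint_torque': array([ 8.90422180e-04, -5.82717454e+01,  2.93053311e+01,  6.99704066e+00,
        7.08638050e-03, -1.61672356e-04]), 'tcp_pos': array([0.16152466, 0.65492405, 0.23963566]), 'eef_rot': array([ 1.79906674e+02, -7.96411297e-03, -1.38614518e+01]), 'contact_force': array([-0.45906995,  0.87239021, -0.26206378]), 'moment': array([ 0.03021109, -0.00528109, -0.00634658]), 'gripper_force': 0.0, 'gripper_width': 0.08745737799446786}
top [[-0.052 -0.975  0.216  0.315]
 [-0.999  0.052 -0.006  0.03 ]
 [-0.005 -0.216 -0.976  1.251]
 [ 0.     0.     0.     1.   ]] [[533.9   0.  274. ]
 [  0.  533.9 216.2]
 [  0.    0.    1. ]]
side [[-0.765 -0.296  0.572  0.186]
 [-0.643  0.38  -0.665  0.455]
 [-0.021 -0.877 -0.481  0.366]
 [ 0.     0.     0.     1.   ]] [[382.3   0.  278.1]
 [  0.  382.3 206.3]
 [  0.    0.    1. ]]
```

View pics/top0.png

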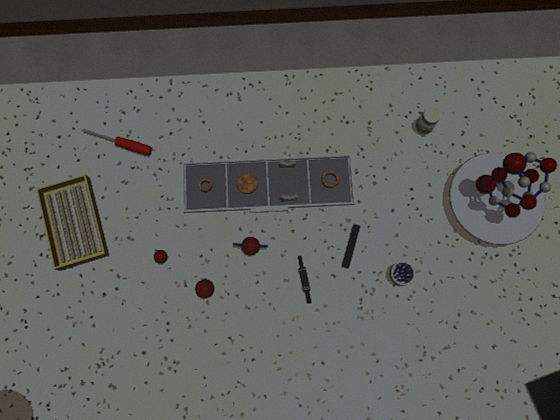

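View pics/side0.png

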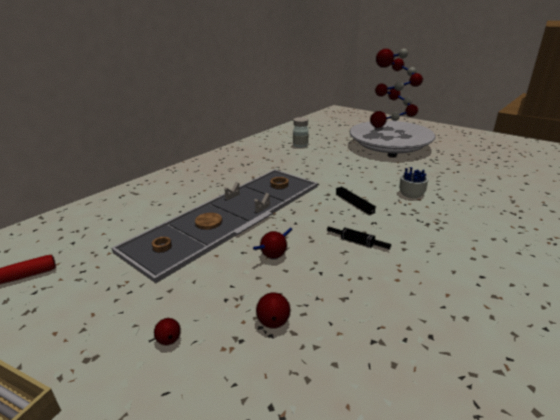

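The top view shows the small ring at (205,185), the coaster at (247,183), the rests around (288,181) and the large ring at (330,179). The small ball is at (161,257), the large ball at (205,288), the pegged ball at (250,245), the gauge at (305,279), the pillar at (351,246) and the cup at (401,273).

Run:
```python
from h import *
p,d,W,K=load('top0')
for n,u,v,z in [('sring',205,185,.019),('coaster',247,183,.015),('rest',288,181.5,.03),('restA',287,164,.034),('restB',289,198,.034),('lring',330,179,.019),('sball',161,257,.0165),('lball',205,288,.0225),('peg',250,245.5,.0225),('gaugeA',300,257,.008),('gaugeB',309,302,.008),('pilA',356,225,.008),('pilB',346,267,.008),('cup',401,273,.045)]:
    print(n,ray(u,v,z,W,K).round(4))
P=cloud(d,W,K)
for n,u,v in [('sball',161,257),('lball',205,288),('cup',401,273),('floor',220,330)]: print(n,P[v-2:v+3,u-2:u+3].reshape(-1,3).mean(0).round(4))
c=cams.calibration('wrist');print(c['T_tool_cam'].round(3),c['mtx'].round(0));print(T_tool().round(3))
```

```text
sring [0.6723 0.1832 0.019 ]
coaster [0.673  0.0827 0.015 ]
rest [ 0.6672 -0.0154  0.03  ]
restA [ 0.7094 -0.0153  0.034 ]
restB [ 0.6256 -0.0152  0.034 ]
lring [ 0.6712 -0.1167  0.019 ]
sball [0.5044 0.2902 0.0165]
lball [0.4266 0.1887 0.0225]
peg [0.5195 0.0816 0.0225]
gaugeA [ 0.4885 -0.0337  0.008 ]
gaugeB [ 0.3833 -0.0478  0.008 ]
pilA [ 0.5578 -0.1711  0.008 ]
pilB [ 0.4594 -0.1393  0.008 ]
cup [ 0.435  -0.2571  0.045 ]
sball [0.502  0.287  0.0317]
lball [0.4246 0.1859 0.0442]
cup [ 0.4366 -0.2609  0.029 ]
floor [ 0.3311  0.1596 -0.0006]
[[-0.    -0.962 -0.274  0.073]
 [ 1.    -0.     0.     0.002]
 [-0.    -0.274  0.962 -0.143]
 [ 0.     0.     0.     1.   ]] [[330.   0. 282.]
 [  0. 330. 213.]
 [  0.   0.   1.]]
[[ 0.971 -0.24  -0.     0.162]
 [-0.24  -0.971 -0.001  0.655]
 [ 0.     0.001 -1.     0.24 ]
 [ 0.     0.     0.     1.   ]]
```

Emit:
{"method": "step_arm", "body": {
  "xyz": [
    [1,0.65,0],
    [1,0.65,0],
    [1,0.65,0],
    [1,0.65,0],
    [1,0.65,0],
    [1,0.65,0],
    [1,0.65,0],
    [1,0.65,0],
    [1,0.65,0],
    [1,0.65,0]
  ],
  "yaw": [-0.0385,-0.0385,-0.0385,-0.0385,-0.0385,-0.0385,-0.0385,-0.0385,-0.0385,-0.0385],
  "claw": [-1,-1,-1,-1,-1,-1,-1,-1,-1,-1],
  "grip_force": 15
}}

```text
time_s: 0.93
tcp_pos: [0.3242, 0.4819, 0.2403]
eef_rot: [180.0, 0.0, 0.0]
contact_force: [0.7, 0.1, -1.0]
gripper_width: 0.0878
gripper_force: 0.0
```

Emit:
{"method": "step_arm", "body": {
  "xyz": [
    [0.895,0.97,0.5],
    [0.895,0.97,0.5],
    [0.895,0.97,0.5],
    [0.895,0.97,0.5],
    [0.895,0.97,0.5],
    [0.895,0.97,0.5],
    [0.895,0.97,0.5],
    [0.895,0.97,0.5],
    [0.895,0.97,0.5],
    [0.895,0.97,0.5]
  ],
  "yaw": [0,0,0,0,0,0,0,0,0,0],
  "claw": [-1,-1,-1,-1,-1,-1,-1,-1,-1,-1]
}}

```text
time_s: 1.77
tcp_pos: [0.5036, 0.2881, 0.1404]
eef_rot: [180.0, 0.0, 0.0]
contact_force: [0.2, -0.1, 0.9]
gripper_width: 0.0876
gripper_force: 0.0
```

```bash
cat >> h.py <<'E'
def circ(f,z,lo,hi,near,red=True,r=.05):
    """min enclosing / fit of red pixels near a world point, sphere centre via cloud"""
    p,d,W,K=load(f); P=cloud(d,W,K); hsv=cv2.cvtColor(p,cv2.COLOR_BGR2HSV)
    m=(np.hypot(P[...,0]-near[0],P[...,1]-near[1])<r)&(d>0)&(P[...,2]>lo)&(P[...,2]<hi)
    return P[m],np.argwhere(m)
def sphere(f,near,r):
    from scipy.optimize import least_squares
    Q,_=circ(f,0,.008,.08,near,r=r*1.6)
    s=least_squares(lambda c:np.linalg.norm(Q-c,axis=1)-r,[*near,r],loss='soft_l1',f_scale=.001)
    return s.x.round(4),len(Q)
E
python3 - <<'E'
from h import *
grab('wrist','w1'); print(sphere('w1',(.503,.288),.016)); print(status.get_state()['tcp_pos'])
E
```

```text
(array([0.5061, 0.2908, 0.015 ]), 1133)
[0.50344346 0.28859777 0.14079043]
```

View pics/w1.png

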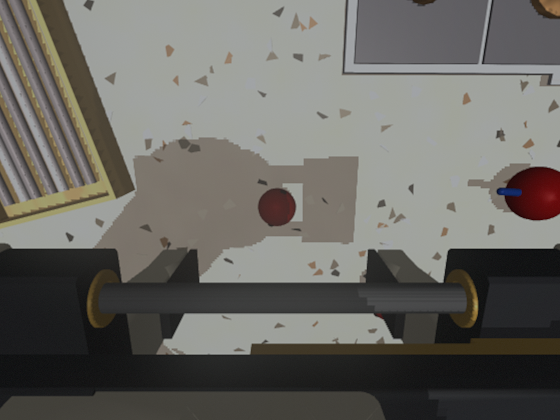

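The ball is centred at (277,207) between the fingers, about 2–3 mm off the tool axis. I'll go down and grip.

Emit:
{"method": "step_arm", "body": {
  "xyz": [
    [0.01,-0.012,0.2],
    [0.01,-0.012,0.4],
    [0.01,-0.012,0.52],
    [0.01,-0.012,0.595],
    [0.01,-0.012,0.595],
    [0.01,-0.012,0.595],
    [0.01,-0.012,0.595],
    [0.01,-0.012,0.595],
    [0.01,-0.012,0.595],
    [0.01,-0.012,0.595],
    [0.01,-0.012,0.595],
    [0.01,-0.012,0.595],
    [0.01,-0.012,0.595],
    [0.01,-0.012,0.595],
    [0.01,-0.012,0.595],
    [0.01,-0.012,0.595],
    [0.01,-0.012,0.595],
    [0.01,-0.012,0.595]
  ],
  "yaw": [0,0,0,0,0,0,0,0,0,0,0,0,0,0,0,0,0,0],
  "claw": [-1,-1,-1,-1,-1,-1,0,0.2,0.5,1,1,1,1,1,1,1,1,1],
  "grip_force": 12
}}

```text
time_s: 3.32
tcp_pos: [0.5059, 0.2898, 0.0217]
eef_rot: [-180.0, -0.0, 0.0]
contact_force: [-0.3, 1.0, 1.0]
gripper_width: 0.031
gripper_force: 12.0
```

Emit:
{"method": "step_arm", "body": {
  "xyz": [
    [0,0,-0.1],
    [0,0,-0.25],
    [0,0,-0.4],
    [0,0,-0.5],
    [0.12,0.135,-0.5],
    [0.24,0.27,-0.5],
    [0.36,0.4,-0.5],
    [0.47,0.535,-0.5],
    [0.47,0.535,-0.5],
    [0.47,0.535,-0.5]
  ],
  "yaw": [0,0,0,0,0,0,0,0,0,0],
  "claw": [1,1,1,1,1,1,1,1,1,1]
}}

```text
time_s: 4.15
tcp_pos: [0.6002, 0.1807, 0.1208]
eef_rot: [180.0, 0.1, -0.2]
contact_force: [-0.7, -0.5, 0.2]
gripper_width: 0.0309
gripper_force: 12.0
```

Run:
```python
from h import *
p,d,W,K=grab('wrist','w2'); print(status.get_state()['tcp_pos'],status.get_state()['gripper_width'])
```

```text
[0.5996072  0.18167248 0.12091694] 0.030997862769822842
```

View pics/w2.png

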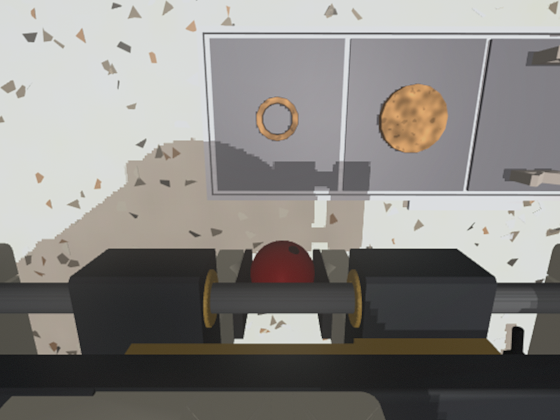

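The ball is held at (282,275), the ring hole is at (277,119) and the coaster at (414,118).

Run:
```python
from h import *
p,d,W,K=load('w2')
hsv=cv2.cvtColor(p,cv2.COLOR_BGR2HSV)
m=((hsv[...,0]>5)&(hsv[...,0]<25)&(hsv[...,1]>100)&(hsv[...,2]>90)).astype(np.uint8); m[210:]=0
m=cv2.morphologyEx(m,cv2.MORPH_CLOSE,np.ones((5,5)))
for c in cv2.findContours(m,cv2.RETR_EXTERNAL,0)[0]:
    if cv2.contourArea(c)>400:
        (u,v),r=cv2.minEnclosingCircle(c); print(u,v,r,ray(u,v,.019,W,K).round(4),ray(u,v,.015,W,K).round(4))
P=cloud(d,W,K)
from scipy.optimize import least_squares
mr=(hsv[...,1]>150)&((hsv[...,0]<8)|(hsv[...,0]>172))&(d>0); mr[:235]=0; mr[285:]=0
Q=P[mr]; s=least_squares(lambda c:np.linalg.norm(Q-c,axis=1)-.016,[.6,.183,.115],loss='soft_l1',f_scale=.001); print(s.x,len(Q),T_tool()[:3,3])
for i in range(5): grab('side'); 
print(W.round(3),T_tool().round(4))
```

```text
[ WARN:0@0.149] global contours_new.cpp:654 findContours Chain code output is an experimental feature and might change in future!
Traceback (most recent call last):
cv2.error: OpenCV(4.12.0) /io/opencv/modules/imgproc/src/shapedescr.cpp:315: error: (-215:Assertion failed) npoints >= 0 && (depth == CV_32F || depth == CV_32S) in function 'contourArea'
```

```bash
cat >> h.py <<'E'
def cork(f,vmax=230):
    p,d,W,K=load(f); hsv=cv2.cvtColor(p,cv2.COLOR_BGR2HSV)
    m=((hsv[...,0]>5)&(hsv[...,0]<25)&(hsv[...,1]>100)&(hsv[...,2]>90)).astype(np.uint8); m[vmax:]=0
    m=cv2.morphologyEx(m,cv2.MORPH_CLOSE,np.ones((5,5)))
    for c in cv2.findContours(m,cv2.RETR_EXTERNAL,cv2.CHAIN_APPROX_NONE)[0]:
        if cv2.contourArea(c)>400:
            (u,v),r=cv2.minEnclosingCircle(c); print(u,v,r,ray(u,v,.019,W,K).round(4),ray(u,v,.015,W,K).round(4))
def held(f,r,v0,v1):
    from scipy.optimize import least_squares
    p,d,W,K=load(f); hsv=cv2.cvtColor(p,cv2.COLOR_BGR2HSV)
    mr=(hsv[...,1]>150)&((hsv[...,0]<8)|(hsv[...,0]>172))&(d>0); mr[:v0]=0; mr[v1:]=0
    Q=cloud(d,W,K)[mr]; s=least_squares(lambda c:np.linalg.norm(Q-c,axis=1)-r,[*Q.mean(0)[:2],Q[:,2].max()-r],loss='soft_l1',f_scale=.001)
    return s.x.round(4),len(Q)
E
python3 - <<'E'
from h import *
cork('w2'); print(held('w2',.016,235,285),T_tool()[:3,3])
E
```

```text
276.75262451171875 118.45789337158203 21.54362678527832 [0.6734 0.1827 0.019 ] [0.6734 0.1827 0.015 ]
412.7845764160156 118.03191375732422 35.65326690673828 [0.6734 0.0857 0.019 ] [0.6733 0.0842 0.015 ]
(array([0.6005, 0.1789, 0.1141]), 853) [0.5996072  0.18167248 0.12091694]
```

Emit:
{"method": "step_arm", "body": {
  "xyz": [
    [0.365,-0.02,0.15],
    [0.365,-0.02,0.25],
    [0.365,-0.02,0.25],
    [0.365,-0.02,0.25],
    [0.365,-0.02,0.25],
    [0.365,-0.02,0.25]
  ],
  "yaw": [0,0,0,0,0,0],
  "claw": [1,1,1,1,1,1]
}}

```text
time_s: 4.7
tcp_pos: [0.6721, 0.1875, 0.0728]
eef_rot: [-180.0, -0.1, 0.1]
contact_force: [-0.3, -0.4, -0.2]
gripper_width: 0.0308
gripper_force: 12.0
```

Run:
```python
from h import *
grab('wrist','w3');p,d,W,K=grab('side','s3');
cv2.imwrite('pics/w3c.png',cv2.resize(load('w3')[0][150:350,180:390],None,fx=3,fy=3))
for i in range(3): cams.capture('side'); print(status.get_state()['tcp_pos'])
q=np.linalg.inv(W)@[.673,.185,.03,1]; print(K@q[:3]/q[2])
```

```text
[0.67252486 0.18741555 0.07357586]
[0.67260701 0.18729855 0.07342968]
[0.67262846 0.18718129 0.07318177]
[159.77470875 235.8371263    1.        ]
```

View pics/w3c.png

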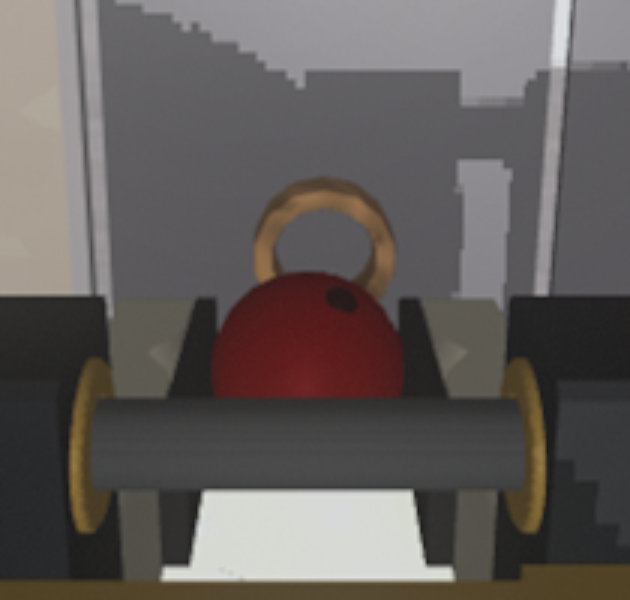

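The ring axis is at u≈288, v≈233 and the ball at u≈283, so the ring lies about 3.5 mm toward -y.

Run:
```python
from h import *
p,d,W,K=load('w3')
print(W[:3,3],T_tool()[:3,3])
for v in (231,233,235): print(ray(288.3,v,.019,W,K).round(4))
print(held('w3',.016,238,283))
p,d,W,K=load('s3'); cv2.imwrite('pics/s3c.png',cv2.resize(p[150:300,80:260],None,fx=3.5,fy=3.5,interpolation=cv2.INTER_CUBIC))
```

```text
[0.74501957 0.18601174 0.21571629] [0.67262846 0.18718129 0.07318177]
[0.6773 0.1821 0.019 ]
[0.676  0.1821 0.019 ]
[0.6747 0.1821 0.019 ]
(array([0.6721, 0.1858, 0.0662]), 1906)
```

View pics/s3c.png

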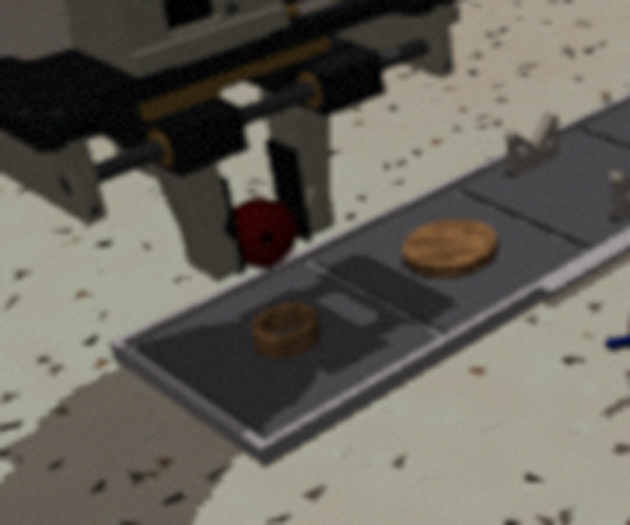

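Emit:
{"method": "step_arm", "body": {
  "xyz": [
    [0.006,0.0175,0],
    [0.006,0.0175,0.05],
    [0.006,0.0175,0.1],
    [0.006,0.0175,0.13],
    [0.006,0.0175,0.15],
    [0.006,0.0175,0.165],
    [0.006,0.0175,0.175],
    [0.006,0.0175,0.183],
    [0.006,0.0175,0.183],
    [0.006,0.0175,0.183],
    [0.006,0.0175,0.183],
    [0.006,0.0175,0.183]
  ],
  "yaw": [0,0,0,0,0,0,0,0,0,0,0,0],
  "claw": [1,1,1,1,1,1,1,1,1,1,1,1]
}}

```text
time_s: 5.95
tcp_pos: [0.674, 0.1832, 0.0355]
eef_rot: [-180.0, -0.0, 0.0]
contact_force: [-3.4, 0.3, 6.0]
gripper_width: 0.0309
gripper_force: 12.0
```

Emit:
{"method": "step_arm", "body": {
  "xyz": [
    [-0.004,0,-0.004],
    [-0.004,0,-0.004],
    [-0.004,0,-0.004],
    [-0.004,0,-0.004],
    [-0.004,0,-0.004],
    [-0.004,0,-0.004],
    [-0.004,0,-0.004],
    [-0.004,0,-0.06],
    [-0.004,0,-0.2],
    [-0.004,0,-0.4],
    [-0.15,0,-0.4],
    [-0.35,0,-0.4],
    [-0.35,0,-0.4],
    [-0.35,0,-0.4]
  ],
  "yaw": [0,0,0,0,0,0,0,0,0,0,0,0,0,0],
  "claw": [1,0.2,0.1,0,0,0,0,0,0,0,0,0,0,0]
}}

```text
time_s: 7.12
tcp_pos: [0.6022, 0.183, 0.1165]
eef_rot: [-180.0, -0.0, 0.1]
contact_force: [0.7, 0.9, -0.1]
gripper_width: 0.0436
gripper_force: 0.0
```

Run:
```python
from h import *
cams.capture('side')
p,d,W,K=grab('wrist','w4'); print(held('w4',.016,30,230)); cork('w4'); print(T_tool()[:3,3])
```

```text
(array([0.6736, 0.1821, 0.0289]), 1276)
420.5 124.66666412353516 36.18058395385742 [0.6732 0.0846 0.019 ] [0.6731 0.083  0.015 ]
[0.60463098 0.1836001  0.11629502]
```

Emit:
{"method": "step_arm", "body": {
  "xyz": [
    [-0.865,-0.025,-0.1],
    [-0.865,-0.025,-0.1],
    [-0.865,-0.025,-0.1],
    [-0.865,-0.025,-0.1],
    [-0.865,-0.025,-0.1],
    [-0.865,-0.025,-0.1],
    [-0.865,-0.025,-0.1],
    [-0.865,-0.025,-0.1],
    [-0.865,-0.025,-0.1],
    [-0.865,-0.025,-0.1]
  ],
  "yaw": [0,0,0,0,0,0,0,0,0,0],
  "claw": [-1,-1,-1,-1,-1,-1,-1,-1,-1,-1]
}}

```text
time_s: 8.05
tcp_pos: [0.4318, 0.1881, 0.1345]
eef_rot: [180.0, 0.0, -0.1]
contact_force: [-0.8, 0.4, 0.5]
gripper_width: 0.0878
gripper_force: 0.0
```

Run:
```python
from h import *
grab('wrist','w5'); print(sphere('w5',(.428,.189),.022)); print(T_tool()[:3,3])
```

```text
(array([0.4256, 0.1889, 0.0209]), 2283)
[0.43158607 0.18799752 0.13450692]
```

Emit:
{"method": "step_arm", "body": {
  "xyz": [
    [-0.028,-0.008,0.2],
    [-0.028,-0.008,0.36],
    [-0.028,-0.008,0.48],
    [-0.028,-0.008,0.555],
    [-0.028,-0.008,0.555],
    [-0.028,-0.008,0.555],
    [-0.028,-0.008,0.555],
    [-0.028,-0.008,0.555],
    [-0.028,-0.008,0.555],
    [-0.028,-0.008,0.555],
    [-0.028,-0.008,0.555],
    [-0.028,-0.008,0.555],
    [-0.028,-0.008,0.555],
    [-0.028,-0.008,0.555],
    [-0.028,-0.008,0.555],
    [-0.028,-0.008,0.555],
    [-0.028,-0.008,0.555]
  ],
  "yaw": [0,0,0,0,0,0,0,0,0,0,0,0,0,0,0,0,0],
  "claw": [-1,-1,-1,-1,-1,-1,-0.3,-0.1,0.3,1,1,1,1,1,1,1,1],
  "grip_force": 15
}}

```text
time_s: 9.52
tcp_pos: [0.4256, 0.19, 0.0242]
eef_rot: [-180.0, -0.0, 0.0]
contact_force: [-0.8, 1.6, 4.0]
gripper_width: 0.0433
gripper_force: 15.0
```

Emit:
{"method": "step_arm", "body": {
  "xyz": [
    [0,0,-0.1],
    [0,0,-0.25],
    [0,0,-0.4],
    [0,0,-0.48],
    [0.15,0.15,-0.48],
    [0.3,0.3,-0.48],
    [0.45,0.45,-0.48],
    [0.6,0.6,-0.48],
    [0.75,0.75,-0.48],
    [0.9,0.9,-0.48],
    [0.9,1,-0.48],
    [0.9,1,-0.48]
  ],
  "yaw": [0,0,0,0,0,0,0,0,0,0,0,0],
  "claw": [1,1,1,1,1,1,1,1,1,1,1,1]
}}

```text
time_s: 10.52
tcp_pos: [0.6057, -0.0143, 0.1183]
eef_rot: [179.9, 0.2, -0.2]
contact_force: [-0.1, -0.1, -1.1]
gripper_width: 0.0427
gripper_force: 15.0
```

Emit:
{"method": "step_arm", "body": {
  "xyz": [
    [0,0.15,0],
    [0,0.3,0],
    [0,0.45,0],
    [0,0.53,0],
    [0,0.53,0],
    [0,0.53,0],
    [0,0.53,0],
    [0,0.53,0]
  ],
  "yaw": [0,0,0,0,0,0,0,0],
  "claw": [1,1,1,1,1,1,1,1]
}}

```text
time_s: 11.18
tcp_pos: [0.6052, -0.1153, 0.1198]
eef_rot: [-180.0, 0.0, 0.1]
contact_force: [-0.3, 0.5, -0.5]
gripper_width: 0.0431
gripper_force: 15.0
```

Run:
```python
from h import *
grab('wrist','w6'); cork('w6');print(held('w6',.022,235,285)); print(T_tool()[:3,3],status.get_state()['gripper_width'])
```

```text
283.0 127.36792755126953 27.650266647338867 [ 0.6724 -0.1174  0.019 ] [ 0.6723 -0.1174  0.015 ]
16.0 124.0 35.77718734741211 [0.6746 0.0729 0.019 ] [0.6745 0.076  0.015 ]
(array([ 0.6052, -0.117 ,  0.1166]), 1904)
[ 0.60530386 -0.11522386  0.11985044] 0.042859878697449644
```

View pics/w6.png

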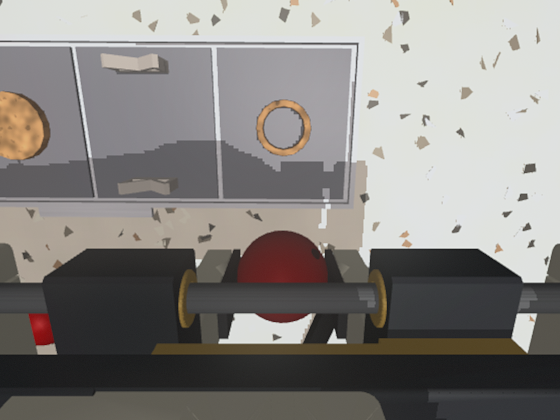

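The ring at (283,127) and the held ball at (282,277) line up in y, so I'll move 67 mm forward and lower.

Emit:
{"method": "step_arm", "body": {
  "xyz": [
    [0.17,0.002,0],
    [0.335,0.002,0],
    [0.335,0.002,0.1],
    [0.335,0.002,0.2],
    [0.335,0.002,0.28],
    [0.335,0.002,0.33],
    [0.335,0.002,0.36],
    [0.335,0.002,0.38],
    [0.335,0.002,0.395],
    [0.335,0.002,0.403],
    [0.335,0.002,0.41],
    [0.335,0.002,0.41],
    [0.335,0.002,0.41],
    [0.335,0.002,0.41]
  ],
  "yaw": [0,0,0,0,0,0,0,0,0,0,0,0,0,0],
  "claw": [1,1,1,1,1,1,1,1,1,1,1,1,1,1]
}}

```text
time_s: 12.4
tcp_pos: [0.6726, -0.1167, 0.0385]
eef_rot: [-180.0, -0.0, 0.0]
contact_force: [0.0, -0.2, -0.9]
gripper_width: 0.043
gripper_force: 15.0
```

Emit:
{"method": "step_arm", "body": {
  "xyz": [
    [0,0,0.004],
    [0,0,0.008],
    [0,0,0.009],
    [0,0,0.009],
    [0,0,0.009],
    [0,0,0.009],
    [0,0,0.009],
    [0,0,0.009],
    [0,0,0.009],
    [0,0,-0.05],
    [0,0,-0.2],
    [0,0,-0.4],
    [-0.15,0,-0.4],
    [-0.35,0,-0.4],
    [-0.35,0,-0.4],
    [-0.35,0,-0.4]
  ],
  "yaw": [0,0,0,0,0,0,0,0,0,0,0,0,0,0,0,0],
  "claw": [1,1,1,1,-0.05,-0.15,-0.25,-0.25,-0.25,-0.25,-0.25,-0.25,-0.25,-0.25,-0.25,-0.25]
}}

```text
time_s: 13.73
tcp_pos: [0.6005, -0.1168, 0.1194]
eef_rot: [-180.0, -0.0, 0.0]
contact_force: [0.8, 0.2, -0.0]
gripper_width: 0.0548
gripper_force: 0.0
```

Run:
```python
from h import *
cams.capture('side')
p,d,W,K=grab('wrist','w7'); print(held('w7',.022,30,230)); print(T_tool()[:3,3])
```

```text
(array([ 0.6722, -0.1178,  0.0333]), 2874)
[ 0.60326662 -0.11664499  0.11925978]
```

Emit:
{"method": "step_arm", "body": {
  "xyz": [
    [-0.83,-0.38,-0.1],
    [-0.83,-0.38,-0.1],
    [-0.83,-0.38,-0.1],
    [-0.83,-0.38,-0.1],
    [-0.83,-0.38,-0.1],
    [-0.83,-0.38,-0.1],
    [-0.83,-0.38,-0.1],
    [-0.83,-0.38,-0.1],
    [-0.83,-0.38,-0.1],
    [-0.83,-0.38,-0.1]
  ],
  "yaw": [-0.021,-0.021,-0.021,-0.021,-0.021,-0.021,-0.021,-0.021,-0.021,-0.021],
  "claw": [-0.3,-0.3,-0.3,-0.3,-0.3,-0.3,-0.3,-0.3,-0.3,-0.3]
}}

```text
time_s: 14.67
tcp_pos: [0.4372, -0.0409, 0.1376]
eef_rot: [180.0, 0.0, 7.5]
contact_force: [1.6, -0.3, -0.5]
gripper_width: 0.0569
gripper_force: 0.0
```

Run:
```python
from h import *
p,d,W,K=grab('wrist','w8'); print(T_tool().round(4))
g=cv2.cvtColor(p,cv2.COLOR_BGR2GRAY); P=cloud(d,W,K)
m=(g<70)&(abs(P[...,2]-.012)<.012)&(np.hypot(P[...,0]-.437,P[...,1]+.041)<.075)&(d>0)
m[250:]=0
v,u=np.nonzero(m); print(len(u),u.min(),u.max(),v.min(),v.max())
```

```text
[[ 9.914e-01  1.308e-01 -9.000e-04  4.370e-01]
 [ 1.308e-01 -9.914e-01 -4.000e-04 -4.090e-02]
 [-9.000e-04  3.000e-04 -1.000e+00  1.376e-01]
 [ 0.000e+00  0.000e+00  0.000e+00  1.000e+00]]
1463 271 353 143 249
```

View pics/w8.png

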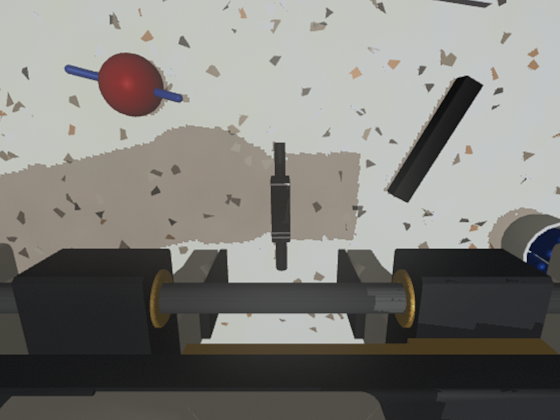

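The gauge lies nearly along tool x, from (280,143) to (282,270), with its grip centre at about (281,210).

Run:
```python
from h import *
p,d,W,K=load('w8'); Ti=np.linalg.inv(T_tool())
for u,v,z in [(280,143,.013),(282,270,.013),(281,178,.016),(281,243,.016)]: print((Ti@[*ray(u,v,z,W,K),1]).round(4), ray(u,v,z,W,K).round(4))
```

```text
[ 5.470e-02 -3.000e-04  1.245e-01  1.000e+00] [ 0.4911 -0.0335  0.013 ]
[-0.0558  0.0012  0.1246  1.    ] [ 0.3818 -0.0495  0.013 ]
[2.710e-02 4.000e-04 1.215e-01 1.000e+00] [ 0.4638 -0.0379  0.016 ]
[-2.900e-02  4.000e-04  1.216e-01  1.000e+00] [ 0.4082 -0.0452  0.016 ]
```

Emit:
{"method": "step_arm", "body": {
  "xyz": [
    [0,-0.004,0.2],
    [0,-0.004,0.36],
    [0,-0.004,0.5],
    [0,-0.004,0.57],
    [0,-0.004,0.603],
    [0,-0.004,0.603],
    [0,-0.004,0.603],
    [0,-0.004,0.603],
    [0,-0.004,0.603],
    [0,-0.004,0.603],
    [0,-0.004,0.603],
    [0,-0.004,0.603],
    [0,-0.004,0.603],
    [0,-0.004,0.603],
    [0,-0.004,0.603],
    [0,-0.004,0.603],
    [0,-0.004,0.603],
    [0,-0.004,0.603]
  ],
  "yaw": [0,0,0,0,0,0,0,0,0,0,0,0,0,0,0,0,0,0],
  "claw": [-0.3,-0.3,-0.3,-0.3,-0.3,-0.3,0,0.3,0.5,1,1,1,1,1,1,1,1,1],
  "grip_force": 18
}}

```text
time_s: 16.22
tcp_pos: [0.4364, -0.0398, 0.0177]
eef_rot: [-180.0, -0.0, 7.6]
contact_force: [-1.1, 0.8, 6.8]
gripper_width: 0.0158
gripper_force: 18.0
```

Emit:
{"method": "step_arm", "body": {
  "xyz": [
    [0,0,-0.1],
    [0,0,-0.25],
    [0,0,-0.4],
    [0,0,-0.5],
    [0.15,0,-0.5],
    [0.3,0,-0.5],
    [0.45,0,-0.5],
    [0.6,0,-0.5],
    [0.75,0,-0.5],
    [0.868,-0.004,-0.5],
    [0.868,-0.004,-0.5],
    [0.868,-0.004,-0.5],
    [0.868,-0.004,-0.5],
    [0.868,-0.004,-0.5],
    [0.868,-0.004,-0.5]
  ],
  "yaw": [0,0,0,0,0.005,0.01,0.015,0.021,0.021,0.021,0.021,0.021,0.021,0.021,0.021],
  "claw": [1,1,1,1,1,1,1,1,1,1,1,1,1,1,1]
}}

```text
time_s: 17.47
tcp_pos: [0.6074, -0.0164, 0.1176]
eef_rot: [-180.0, 0.0, 0.0]
contact_force: [0.7, -0.1, -0.5]
gripper_width: 0.0159
gripper_force: 18.0
```

Run:
```python
from h import *
p,d,W,K=grab('wrist','w9'); print(T_tool().round(4))
```

```text
[[ 1.000e+00  2.000e-04  3.000e-04  6.076e-01]
 [ 2.000e-04 -1.000e+00  1.000e-04 -1.630e-02]
 [ 3.000e-04 -1.000e-04 -1.000e+00  1.177e-01]
 [ 0.000e+00  0.000e+00  0.000e+00  1.000e+00]]
```

View pics/w9.png

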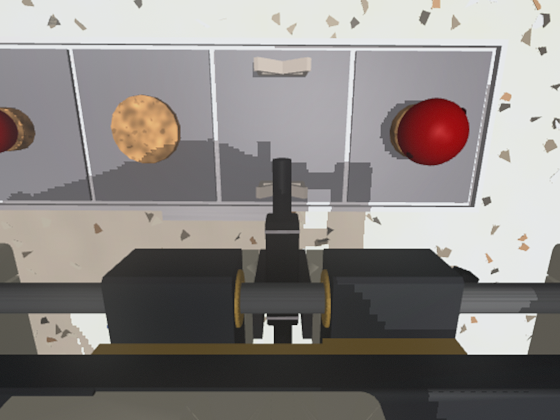

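The gauge is at u=282, in line with both V rests, which are also centred at u≈282.

Emit:
{"method": "step_arm", "body": {
  "xyz": [
    [0.17,0,0],
    [0.325,0,0],
    [0.325,0,0.1],
    [0.325,0,0.2],
    [0.325,0,0.28],
    [0.325,0,0.32],
    [0.325,0,0.35],
    [0.325,0,0.37],
    [0.325,0,0.385],
    [0.325,0,0.395],
    [0.325,0,0.405],
    [0.325,0,0.41],
    [0.325,0,0.41],
    [0.325,0,0.41],
    [0.325,0,0.41]
  ],
  "yaw": [0,0,0,0,0,0,0,0,0,0,0,0,0,0,0],
  "claw": [1,1,1,1,1,1,1,1,1,1,1,1,1,1,1]
}}

```text
time_s: 18.77
tcp_pos: [0.6735, -0.0161, 0.0357]
eef_rot: [-180.0, -0.0, 0.0]
contact_force: [0.1, -0.4, -0.2]
gripper_width: 0.0159
gripper_force: 18.0
```

Emit:
{"method": "step_arm", "body": {
  "xyz": [
    [0,0,0.003],
    [0,0,0.005],
    [0,0,0.005],
    [0,0,0.005],
    [0,0,0.005],
    [0,0,0.005],
    [0,0,0.005],
    [0,0,0.005],
    [0,0,-0.05],
    [0,0,-0.2],
    [0,0,-0.4],
    [-0.15,0,-0.4],
    [-0.35,0,-0.4],
    [-0.35,0,-0.4],
    [-0.35,0,-0.4]
  ],
  "yaw": [0,0,0,0,0,0,0,0,0,0,0,0,0,0,0],
  "claw": [1,1,1,0.6,0.5,0.3,0.1,0,0,0,0,0,0,0,0]
}}

```text
time_s: 20.02
tcp_pos: [0.6013, -0.0164, 0.1167]
eef_rot: [-180.0, -0.0, 0.0]
contact_force: [0.6, 0.5, 0.3]
gripper_width: 0.0436
gripper_force: 0.0
```

Run:
```python
from h import *
cams.capture('side')
p,d,W,K=grab('wrist','w10'); print(T_tool()[:3,3])
```

```text
[ 0.60413452 -0.01606085  0.11659014]
```

View pics/w10.png

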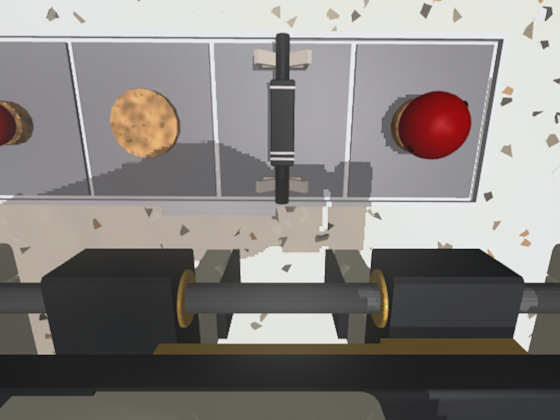

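The gauge lies in both rests, at u≈282 from v=35 to v=203. Next is the cup.

Emit:
{"method": "step_arm", "body": {
  "xyz": [
    [-0.6,0.6,-0.22],
    [-0.6,0.6,-0.22],
    [-0.6,0.6,-0.22],
    [-0.6,0.6,-0.22],
    [-0.6,0.6,-0.22],
    [-0.6,0.6,-0.22],
    [-0.6,0.6,-0.22]
  ],
  "yaw": [0,0,0,0,0,0,0],
  "claw": [-1,-1,-1,-1,-1,-1,-1]
}}

```text
time_s: 20.7
tcp_pos: [0.4844, -0.1367, 0.1601]
eef_rot: [-180.0, -0.1, -0.1]
contact_force: [0.5, 0.6, 0.2]
gripper_width: 0.0841
gripper_force: 0.0
```

Emit:
{"method": "step_arm", "body": {
  "xyz": [
    [-0.24,0.61,0],
    [-0.24,0.61,0],
    [-0.24,0.61,0],
    [-0.24,0.61,0],
    [-0.24,0.61,0],
    [-0.24,0.61,0],
    [-0.24,0.61,0]
  ],
  "yaw": [0,0,0,0,0,0,0],
  "claw": [-1,-1,-1,-1,-1,-1,-1]
}}

```text
time_s: 21.28
tcp_pos: [0.4363, -0.2576, 0.159]
eef_rot: [-180.0, 0.0, 0.0]
contact_force: [-0.2, 0.1, -0.1]
gripper_width: 0.0874
gripper_force: 0.0
```

Run:
```python
from h import *
cams.capture('side')
p,d,W,K=grab('wrist','w11'); print(T_tool()[:3,3])
```

```text
[ 0.43616448 -0.25727197  0.15918962]
```

View pics/w11.png

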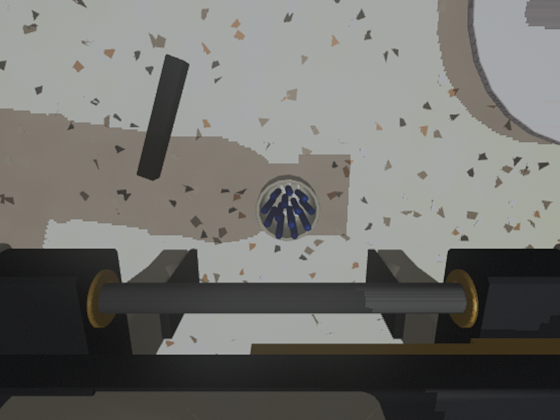

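The cup rim spans u 257–320 and v ≈177–241, so its centre is about (288.5,209).

Run:
```python
from h import *
p,d,W,K=load('w11'); print(ray(288.5,209,.038,W,K).round(4))
P=cloud(d,W,K); m=(np.hypot(P[...,0]-.436,P[...,1]+.258)<.045)&(P[...,2]>.030)&(P[...,2]<.042)&(d>0); m[245:]=0
Q=P[m].astype(np.float32)
print(cv2.minEnclosingCircle(Q[:,:2].copy()),Q[:,:2].min(0),Q[:,:2].max(0),len(Q))
```

```text
[ 0.4374 -0.2642  0.038 ]
((0.4360238313674927, -0.26333075761795044), 0.027105417102575302) [ 0.40938166 -0.28999227] [ 0.4627096  -0.23696683] 1111
```

Emit:
{"method": "step_arm", "body": {
  "xyz": [
    [0,0.024,0],
    [0,0.024,0.2],
    [0,0.024,0.38],
    [0,0.024,0.52],
    [0,0.024,0.62],
    [0,0.024,0.675],
    [0,0.024,0.675],
    [0,0.024,0.675],
    [0,0.024,0.675],
    [0,0.024,0.675],
    [0,0.024,0.675],
    [0,0.024,0.675],
    [0,0.024,0.675],
    [0,0.024,0.675],
    [0,0.024,0.675],
    [0,0.024,0.675],
    [0,0.024,0.675],
    [0,0.024,0.675]
  ],
  "yaw": [0,0,0,0,0,0,0,0,0,0,0,0,0,0,0,0,0,0],
  "claw": [-1,-1,-1,-1,-1,-1,-1,-0.7,-0.4,-0.2,0,1,1,1,1,1,1,1],
  "grip_force": 22
}}

```text
time_s: 22.88
tcp_pos: [0.4357, -0.263, 0.0251]
eef_rot: [180.0, -0.1, 0.0]
contact_force: [-0.4, 3.0, 7.4]
gripper_width: 0.0544
gripper_force: 22.0
```

Emit:
{"method": "step_arm", "body": {
  "xyz": [
    [0,0,-0.04],
    [0,0,-0.12],
    [0,0,-0.24],
    [0,0,-0.38],
    [0,0,-0.48],
    [0.05,-0.05,-0.5],
    [0.1,-0.15,-0.5],
    [0.2,-0.27,-0.5],
    [0.3,-0.39,-0.5],
    [0.4,-0.51,-0.5],
    [0.5,-0.63,-0.5],
    [0.6,-0.75,-0.5],
    [0.7,-0.85,-0.5],
    [0.77,-0.91,-0.5],
    [0.8,-0.95,-0.5],
    [0.8,-0.95,-0.5]
  ],
  "yaw": [0,0,0,0,0,0,0,0,0,0,0,0,0,0,0,0],
  "claw": [1,1,1,1,1,1,1,1,1,1,1,1,1,1,1,1]
}}

```text
time_s: 24.22
tcp_pos: [0.5961, -0.0712, 0.1235]
eef_rot: [180.0, 0.1, 0.1]
contact_force: [0.2, 1.0, -1.5]
gripper_width: 0.0542
gripper_force: 22.0
```

Emit:
{"method": "step_arm", "body": {
  "xyz": [
    [0.01,-0.05,0],
    [0.03,-0.15,0],
    [0.05,-0.27,0],
    [0.07,-0.4,0],
    [0.07,-0.53,0],
    [0.07,-0.65,0],
    [0.07,-0.72,0],
    [0.07,-0.77,0],
    [0.07,-0.785,0],
    [0.07,-0.785,0],
    [0.07,-0.785,0],
    [0.07,-0.785,0]
  ],
  "yaw": [0,0,0,0,0,0,0,0,0,0,0,0],
  "claw": [1,1,1,1,1,1,1,1,1,1,1,1]
}}

```text
time_s: 25.22
tcp_pos: [0.609, 0.0829, 0.1243]
eef_rot: [180.0, 0.0, -0.1]
contact_force: [0.3, 0.0, -2.0]
gripper_width: 0.0542
gripper_force: 22.0
```

Run:
```python
from h import *
cams.capture('side')
p,d,W,K=grab('wrist','w12'); print(T_tool()[:3,3]); cork('w12')
```

```text
[0.60919351 0.08300936 0.12437654]
280.41131591796875 130.92356872558594 32.96197509765625 [0.6736 0.0826 0.019 ] [0.6735 0.0826 0.015 ]
```

View pics/w12.png

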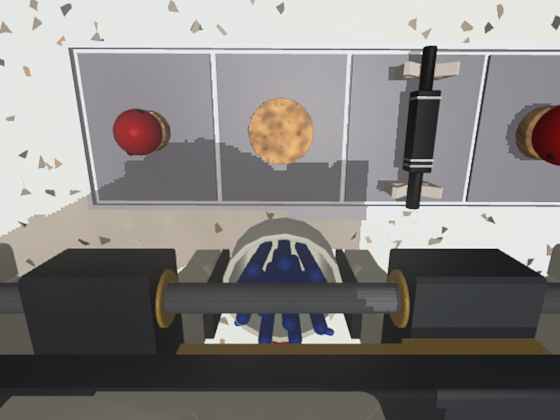

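The disc is at (280,131) and the cup, held upright, is centred at u≈283. I'll move 64 mm forward and lower it.

Emit:
{"method": "step_arm", "body": {
  "xyz": [
    [0.08,-0.003,0],
    [0.2,-0.003,0],
    [0.28,-0.003,0],
    [0.32,-0.003,0],
    [0.32,-0.003,0.08],
    [0.32,-0.003,0.18],
    [0.32,-0.003,0.26],
    [0.32,-0.003,0.32],
    [0.32,-0.003,0.36],
    [0.32,-0.003,0.385],
    [0.32,-0.003,0.4],
    [0.32,-0.003,0.41],
    [0.32,-0.003,0.416],
    [0.32,-0.003,0.416],
    [0.32,-0.003,0.416],
    [0.32,-0.003,0.416]
  ],
  "yaw": [0,0,0,0,0,0,0,0,0,0,0,0,0,0,0,0],
  "claw": [1,1,1,1,1,1,1,1,1,1,1,1,1,1,1,1]
}}

```text
time_s: 26.65
tcp_pos: [0.6735, 0.0847, 0.0418]
eef_rot: [-180.0, -0.1, 0.0]
contact_force: [0.4, 0.3, -2.6]
gripper_width: 0.0539
gripper_force: 22.0
```

Emit:
{"method": "step_arm", "body": {
  "xyz": [
    [0,0.002,0.003],
    [0,0.002,0.006],
    [0,0.002,0.008],
    [0,0.002,0.009],
    [0,0.002,0.009],
    [0,0.002,0.009],
    [0,0.002,0.009]
  ],
  "yaw": [0,0,0,0,0,0,0],
  "claw": [1,1,1,1,1,1,1]
}}

```text
time_s: 27.23
tcp_pos: [0.6734, 0.0842, 0.0401]
eef_rot: [-180.0, -0.0, 0.0]
contact_force: [-2.8, 0.2, 5.5]
gripper_width: 0.0541
gripper_force: 22.0
```

Contact shows, so I'll release, retreat upward, and then back away.

Emit:
{"method": "step_arm", "body": {
  "xyz": [
    [0,0,0],
    [0,0,0],
    [0,0,0],
    [0,0,0],
    [0,0,0],
    [0,0,0],
    [0,0,-0.08],
    [0,0,-0.2],
    [0,0,-0.4],
    [0,0,-0.6],
    [-0.2,0,-0.7],
    [-0.4,0,-0.7],
    [-0.6,0,-0.7],
    [-0.8,0,-0.7],
    [-0.8,0,-0.7],
    [-0.8,0,-0.7]
  ],
  "yaw": [0,0,0,0,0,0,0,0,0,0,0,0,0,0,0,0],
  "claw": [-0.3,-0.4,-0.5,-0.6,-0.6,-0.6,-0.6,-0.6,-0.6,-0.6,-0.6,-0.6,-0.6,-0.6,-0.6,-0.6]
}}

```text
time_s: 28.57
tcp_pos: [0.5116, 0.0841, 0.1804]
eef_rot: [-179.9, -0.1, 0.1]
contact_force: [0.7, 0.3, 0.9]
gripper_width: 0.0701
gripper_force: 0.0
```

Run:
```python
from h import *
cams.capture('side')
p,d,W,K=grab('side','s13'); cv2.imwrite('pics/s13c.png',cv2.resize(p[140:300,100:360],None,fx=3,fy=3,interpolation=cv2.INTER_CUBIC))
print(T_tool()[:3,3],status.get_state()['gripper_width'])
```

```text
[0.51395767 0.08457355 0.18008375] 0.07018545934674839
```

View pics/s13c.png

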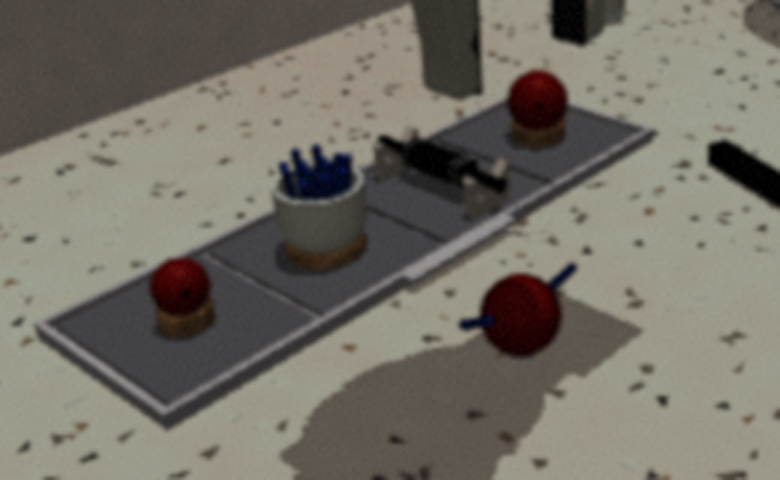

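The crop shows the small ball at (180,288), the upright cup at (320,215), the gauge in its rests at (440,165) and the large ball at (538,105). The pegged ball and the pillar are untouched, so I'll hand in.

```bash
python3 -c "
from plant import job; print(job.close_job())"
```

```text
the job is handed in; nothing more can be done
None
```

The job is handed in at about 29 s of the 104 s limit: both balls are in their cork rings, the gauge is in its V rests, the cup is upright on its disc, and I left the pegged ball and the pillar alone; the final side picture showed all of this, but the hand-in returned no verdict.

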